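Load a driver cover into the spring-clip dunnage rack

ROBOT

A 7-joint arm with a two-finger parallel gripper is mounted at the origin on a cart in front of the work surface, level with it; the furniture and walls round the work are solid. World frame = base frame: x ahead of the robot, y to its left, z up, the work surface at z = 0. Lengths are in m, angles in degrees, forces in N, time in s.
With the tool pointing down it reaches from about 0.35 to 0.9 m from the base axis. Payload 7.2 kg.
Tool frame: the origin (TCP) lies midway between the tips of the shut fingers; the grasp point (between the pads) lies 19 mm behind it; z points along the fingers, y is the line along which they close (so a half turn about z gives the same grasp; the last joint's range is limited). The gripper opens to 85 mm and grips with 20 to 120 N. Pads are 22 mm wide; open, the fingers measure 114 mm over their backs; the gripper's body (76 mm by 85 mm) begins 54 mm behind the grasp point. The pads swing forward as they close: fully open they stand 13 mm farther back than shut.
Start: joints at [69.947, 23.554, -0.728, 91.456, 0.321, 64.991, -4.71], TCP at [0.174, -0.6, 0.231] pointing down, gripper open.
Joint ranges: [-169.25, 169.25], [-16.82, 113.86], [-84.01, 82.57], [7.8, 145.47], [-59.2, 239.2], [7.22, 106.19], [-163.78, 163.78]. Speed limits (degrees/s): [136.94, 136.94, 172.46, 172.46, 180, 180, 180].

INTERFACE

Orientations are given as [roll, pitch, yaw] about the fixed x, y, z axes, in that order (R = Rz(yaw) Ry(pitch) Rx(roll)).
In Python, from bench import r gives the robot as it stands.
- The arm moves only by the tool servo_tool, never from a script. Its argument "steps" is a list of rows, each a list of 3 entries, a list of its own where there are three numbers: the turn, a rotation vector about the tool's x, y, z normalised to -1 to 1, where 1 is pi rad, then the shift along the tool's x, y, z normalised to -1 to 1, where 1 is 300 mm, then the gripper's target within -1 to 1 (fully open at 1, half-way at 0, shut at -1). A call has 1 to 20 rows; each row shifts and turns the commanded pose from where the row before left it, along the tool's axes as they then stand; what a row does not reach is not made up. A row lasts 1/12 s, in which the tool goes at most 41.7 mm and 7.16 degrees, less where a joint would pass 70% of its speed; a pose out of reach is approached as far as the arm can. A call with a number of a shift or a turn outside -1 to 1 is refused whole. A call with a gripper value outside its range is refused whole. The fingers move at their own pace and stop on an object; "newtons" is the grip in N (left out, the last holds). Time passes only in rows, so rows that do not move let the fingers close. It gives the time, the measured TCP pose, the force, the opening and the grip force at its end, in the units of the state.
- r.observe(): the state, without advancing time (a new reading comes with each control period).
- r.read_camera(name): name is "side" or "top" or "wrist"; returns a dict with "color" (400x640x3 uint8, red, green, blue), "range_z" (400x640 float32, m along the optical axis (not along the pixel's ray), 0 where there is no reading), "K" (3x3 intrinsics, pixels), "R" (3x3) and "t" (3): a world point X has camera coordinates R X + t; the wrist camera has in their place "tool_from_camera" (4x4, takes a point from camera to tool coordinates, whose origin is the TCP and whose axes are the flange's). Camera axes: x right, y down, z forward; pixel columns grow to the right and rows downward; lengths in m; the calibration is good to about 2 mm. A picture is of the moment at which its call begins: read the wrist's pose just before it.
- r.sign_off(): hands the job in; it is judged then, once.
Trained networks look in a picture, given as the dict that the camera call returned (one of the last four; its "shot" number tells which), for a name from the list of things; names that differ only in an ending like _2 or _b are one class to them, and where a whole thing is asked for, a point or a joint stands for the part that bears it (a point fixed in the world has none). Each returns a list of dicts, best first, with "p" (0 to 1); they miss things now and then, are a little off and sometimes report something else, mostly with a low value. They report only what shows in the picture. A call takes as long as a camera call.
- r.silhouettes(target, picture): "mask" (400x640 bool, what is visible of it) and "xy" ([column, row] in pixels, amid what is visible of it).
- r.landmark_of(target, picture): "xy" ([column, row] in pixels: a listed point, or the origin of a listed thing).
The state is a dict: "clock": time; "joint_positions": joint angles; "joint_velocities": joint speeds; "joint_torque": joint torques, N m; "tcp_pos": TCP position; "tcp_rot": TCP orientation; "contact_force": force on the tool from outside, world axes, zero at the start; "wrist_torque": the same for the moment, N m; "grip_width": finger opening in m; "grasp_force": force on a finger pad.
Only numpy, scipy, OpenCV 4.12 (cv2) and the standard library are available. Lean on these libraries where they do the work, as an engineer would, in place of code of your own. Each camera call takes 0.05 s, during which the arm holds its last target. There are 200 camera calls.

TASK

Take the yellow cover out of the grey cradle and load it into the empty front slot of the dunnage rack: set its lower edge in the groove with its top tilted out towards the front, let go so that it leans on the white guides, then push its top back until both brass spring clips have snapped shut in front of it and it stands upright on its own. Lower and press it gently, without slamming or forcing it, and leave the cover in the rear slot and the things round about where they are.

Things in the scene. Friction and masses are not known exactly. Their poses are not given: they have to be found in the camera images.
- cover_center (a point): middle of the loose yellow cover panel, 10 mm thick (x) x 160 mm wide (y) x 110 mm high (z), 0.2 to 0.4 kg, upright in the grey cradle. -x is its louvred front, z its up direction; its top edge is 55 mm above this point. Grip it across its 10 mm thickness at the middle of the top edge; the cradle's ribs reach 32 mm above its lower edge
- rack: the fixed dunnage rack: black base 156 x 214 mm with two parallel slots, the rear one 72 mm behind the front one. Origin on the bench under the middle of the front slot; x points from the front into the rack (towards the rear slot), y along the slot to its left end, z up
- front_slot (a point): floor of the front slot's groove, 14 mm above the bench, midway along it; axes as the rack's. A seated cover stands upright with its centre 55 mm above this point (within 2 mm in x, 3 mm in y). At the floor the groove runs from x = -6 to +6.5 mm, between end blocks at y = +-83 mm that flare out above 16 mm. Behind it is a rail 12 mm high
- guide_top (a point): top of the left white lead-in guide, 60 mm above the groove floor, at y = +52 mm; its twin is at y = -52 mm. From x = -6 mm at the floor both slope towards -x by 0.36 rad; a cover set in the groove leaning by that angle with its top towards -x rests on them and stays when let go, just in front of the clips
- catch_left (a point): catch face of the left clip at rest, at x = -5.5, y = +79 mm, 90 mm above the groove floor; it holds the cover's front face near its side edge; the right one is at y = -79 mm. The clips' posts, at x = -48 to -36 mm and beyond y = +-90 mm, are 106 mm high from the floor. An upright cover does not fit down between clips and bumpers: it must come in leaning
- bumper_face (a point): rest face of the left rubber bumper (y = +60 mm, 90 mm above the groove floor; twin at y = -60 mm), sprung towards -x, 8 mm of travel. Pushed back at its top the cover passes the clips with about 8 to 14 N, must go 1 to 3 mm beyond its seated place for them to snap (firm stop 6 mm beyond, about 15 N and rising fast), and is then pressed forward against the catches by the bumpers
- clip_left (a joint): left spring clip (hinged at y = +88.5 mm of the rack): brass tongue hinged on an upright axis, 0 rad at rest (shut), about 0.2 rad while the cover's edge passes it, snapping back to 0 once the cover is behind its catch
- clip_right (a joint): right spring clip, the mirror image: 0 rad at rest (shut), grows as it is pushed outwards
- cradle: the fixed grey bench cradle, 90 x 200 mm, 41 mm high, in whose 12 mm slot the cover stands at the start; origin on the bench under its middle, y along the slot. Its floor is 10 mm above the bench
- loaded_cover_center (a point): middle of the other yellow cover of the same size, already clipped in the rack's rear slot, 72 mm behind the front slot; leave it there
- flux_bottle: amber bottle with a white nozzle, 45 mm across, 126 mm tall, standing at the back; origin under its middle; leave it standing
- solder_spool: blue solder spool, 81 x 66 x 48 mm, at the back; origin under its middle; leave it
- multimeter: yellow hand multimeter, 144 x 69 x 39 mm, lying on the left; origin under its middle; leave it
- board: green circuit board with a wire tail, 169 x 182 x 31 mm, lying on the right; leave it
- flush_cutters: blue-handled cutters, 50 x 128 x 14 mm, lying on the left; leave them
- tape_blue: roll of blue tape, 70 mm across, 24 mm high, lying on the left; leave it
- desolder_pump: blue desoldering pump, 21 x 178 x 24 mm, lying on the left; leave it
- red_driver: screwdriver with a red handle, 25 x 144 x 25 mm, lying on the right; leave it

How it is judged (in metres and radians):
On the way:
1. The cover, let go, leans on the guides with its lower edge in the groove of the front slot (x of cover_center in the frame of front_slot between -0.035 and -0.008 m and z of cover_center in the frame of front_slot between 0.045 and 0.062 m and angle between cover_center's own z axis and vertical between 0.15 and 0.5 rad and contact force between the fingers and cover below 0.5 N), for 0.2 s.
At the end, for the whole second after the job is handed in: The cover stands upright (within 3 degrees) on the floor of the front slot, within 4 mm fore and aft, 6 mm sideways and 3 mm in height of its seated place; both spring clips are shut in front of it (under 0.05 rad); the other cover is still in the rear slot (x of cover_center in the frame of front_slot between -0.004 and 0.004 m and y of cover_center in the frame of front_slot between -0.006 and 0.006 m and z of cover_center in the frame of front_slot between 0.052 and 0.058 m and angle between cover_center's own z axis and vertical below 0.05 rad and value of joint each of clip_left, clip_right below 0.05 rad and x of loaded_cover_center in the frame of rack between 0.067 and 0.077 m); the robot touches nothing.
It fails at once if the cover is slammed or forced: more than 90 N between it and the rack (contact force between cover and rack above 90 N).
It fails at once if the cover in the rear slot is disturbed by more than 8 mm (distance of loaded_cover_center from where it was at the start of the episode above 0.008 m).
It fails at once if one of the things round about is shifted by more than 30 mm (distance of any of flux_bottle, solder_spool, multimeter, board, flush_cutters, tape_blue, desolder_pump, red_driver from where it was at the start of the episode above 0.03 m).
It also fails if it takes over 54 s, if anything falls off the work surface, if the arm or the gripper's body presses on something with over 40 N, if the wrist force passes 120 N, or if a joint passes its speed limit or range.

## Working session

There is one attempt and no reset: what is moved stays moved. The work goes in short steps, Python scripts to look and compute and a tool call to move; the robot and the scene stay as the last step left them, time stands still between calls to the robot, and variables do not carry over. Pictures are saved under pics/ and viewed, at most 10 in all, crops included, and the job is handed in when it is done.

Besides the shell and the picture viewer there is one more tool, called after "Call:" by a JSON object that holds its "api" and its "payload". servo_tool: Moves the arm, as the interface text tells. Scaled input: -1 to 1 covers 300 mm each way for a shift and pi rad each way for a turn. Its arguments: {"type":"object","properties":{"steps":{"type":"array"},"newtons":{"type":"number"}},"required":["steps"]}

```bash
ls; mkdir -p pics; cat > h.py <<'E'
import numpy as np, cv2
from scipy.spatial.transform import Rotation as Ro
from bench import r
def pix2w(p,uv,z=None,d=None):
    K=p["K"];ray=np.linalg.solve(K,[uv[0],uv[1],1.])
    if d is not None: c=ray*d; return p["R"].T@(c-p["t"])
    o=-p["R"].T@p["t"]; v=p["R"].T@ray
    return o+v*(z-o[2])/v[2]
def cloud(p):
    d=p["range_z"];v,u=np.mgrid[:d.shape[0],:d.shape[1]]
    c=np.stack([u*d,v*d,d],-1)@np.linalg.inv(p["K"]).T
    return (c-p["t"])@p["R"]
def wrist():
    s=r.observe();p=r.read_camera("wrist");T=p["tool_from_camera"]
    Rt=Ro.from_euler("xyz",s["tcp_rot"],degrees=True).as_matrix()
    Rw=Rt@T[:3,:3];o=Rt@T[:3,3]+np.array(s["tcp_pos"])
    p["R"]=Rw.T;p["t"]=-Rw.T@o;return p
def tri(ps,uvs):
    A=[];b=[]
    for p,uv in zip(ps,uvs):
        ray=p["R"].T@np.linalg.solve(p["K"],[uv[0],uv[1],1.]);ray/=np.linalg.norm(ray)
        M=np.eye(3)-np.outer(ray,ray);A.append(M);b.append(M@(-p["R"].T@p["t"]))
    return np.linalg.lstsq(np.vstack(A),np.hstack(b),rcond=None)[0]
def save(p,n): cv2.imwrite("pics/"+n,cv2.cvtColor(p["color"],cv2.COLOR_RGB2BGR))
E
python3 - <<'E'
from h import *
s=r.observe();print({k:np.round(v,3) for k,v in s.items()})
P={}
for n in("top","side"):
    p=r.read_camera(n);P[n]=p;save(p,n+"0.png")
    print(n,np.round(-p["R"].T@p["t"],3))
    W=cloud(p)
    for t in("cover_center","loaded_cover_center","rack","front_slot","guide_top","catch_left","bumper_face","cradle"):
        for q in r.landmark_of(t,p)[:2]:
            uv=np.array(q["xy"]);i=np.clip(uv.round().astype(int),0,[639,399])
            print(t,round(q["p"],2),uv.round(1),W[i[1],i[0]].round(3))
E
```

```text
pics
{'clock': np.float64(0.0), 'joint_positions': array([69.945, 23.599, -0.729, 91.506,  0.319, 64.992, -4.711]), 'joint_velocities': array([ 0.008, -0.029,  0.02 ,  0.034,  0.088, -0.003, -0.044]), 'joint_torque': array([ 1.0000e-03, -6.0062e+01,  6.8300e-01, -2.9941e+01,  1.4000e-02,
        1.1000e-02, -0.0000e+00]), 'tcp_pos': array([ 0.174, -0.6  ,  0.23 ]), 'tcp_rot': array([-1.79905e+02,  5.00000e-03,  1.61470e+01]), 'contact_force': array([-0.205, -0.856, -0.158]), 'wrist_torque': array([ 0.01 , -0.024,  0.004]), 'grasp_force': np.float64(0.0), 'grip_width': np.float64(0.085)}
top [0.295 0.047 1.985]
cover_center 0.77 [394.6 202.1] [ 0.487 -0.253  0.102]
cover_center 0.52 [187.2 231.2] [0.395 0.597 0.023]
loaded_cover_center 0.47 [280.1 187.2] [0.558 0.205 0.106]
rack 0.77 [282.  206.8] [0.486 0.205 0.013]
rack 0.2 [230.3 185.8] [0.581 0.423 0.007]
front_slot 0.81 [285.  205.3] [0.495 0.193 0.009]
guide_top 0.82 [269.7 210.8] [0.467 0.251 0.058]
catch_left 0.68 [257.4 204.9] [0.498 0.31  0.005]
catch_left 0.63 [281.2 207.2] [0.486 0.209 0.017]
bumper_face 0.88 [266.3 202.6] [0.494 0.26  0.113]
bumper_face 0.59 [230.6 186.2] [ 0.583  0.421 -0.007]
cradle 0.66 [390.6 201.7] [ 0.488 -0.237  0.101]
side [0.558 1.317 0.8  ]
cover_center 0.54 [320.3 186.2] [ 0.502 -0.17   0.088]
loaded_cover_center 0.6 [309.2 238.6] [0.557 0.287 0.109]
loaded_cover_center 0.52 [326.6 249.3] [0.492 0.217 0.016]
rack 0.69 [323.6 249. ] [0.503 0.23  0.026]
rack 0.54 [330.6 237.5] [0.482 0.282 0.107]
front_slot 0.78 [328.4 246.7] [0.487 0.207 0.018]
front_slot 0.49 [342.3 179.3] [ 0.379 -0.399  0.016]
guide_top 0.77 [334.6 241.1] [0.469 0.287 0.099]
guide_top 0.38 [323.2 342.5] [0.531 0.748 0.141]
catch_left 0.79 [328.5 239.7] [0.485 0.167 0.022]
catch_left 0.73 [323.3 338.8] [0.525 0.616 0.001]
bumper_face 0.94 [324.8 234.9] [0.502 0.262 0.108]
cradle 0.89 [323.2 195.3] [ 0.487 -0.189  0.033]
```

```bash
python3 - <<'E'
import cv2
a=cv2.imread("pics/top0.png")[130:290,150:470];b=cv2.imread("pics/side0.png")[130:290,180:500]
cv2.imwrite("pics/crop0.png",cv2.resize(cv2.vconcat([a,b]),None,fx=1.85,fy=1.85,interpolation=cv2.INTER_CUBIC))
E
```

```text
(no output)
```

View pics/crop0.png

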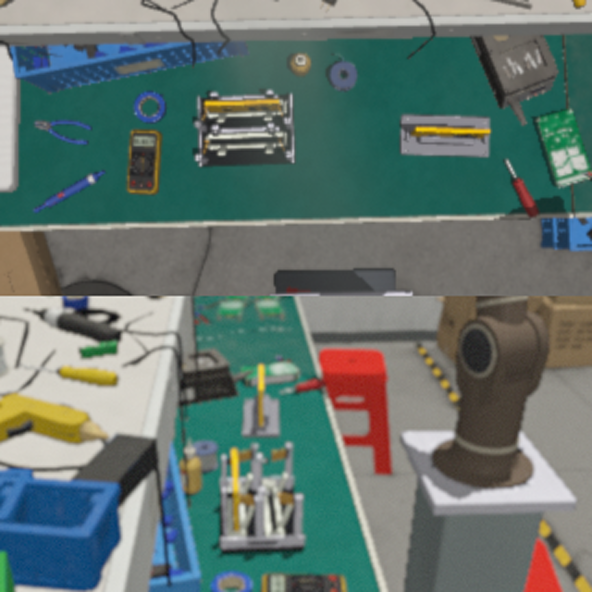

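The crop shows the rack with the rear cover loaded at about (245,128), with the front slot empty and nearer the robot. The cradle with the yellow cover is at (445,133). I'll move over the cradle first.

Call:
{"api": "servo_tool", "payload": {"steps": [[[0,0,-0.034],[0,0,-0.02],1],[[0,0,-0.034],[0,0,-0.02],1],[[0,0,-0.034],[0,0,-0.02],1],[[0,0,-0.034],[0,0,-0.02],1],[[0,0,-0.034],[0,0,-0.02],1],[[0,0,-0.034],[0,0,-0.02],1],[[0,0,-0.034],[0,0,-0.02],1],[[0,0,-0.034],[0,0,-0.02],1],[[0,0,-0.034],[0,0,-0.02],1],[[0,0,-0.034],[0,0,-0.02],1],[[0,0,-0.034],[0,0,-0.02],1],[[0,0,-0.034],[0,0,-0.02],1]]}}

```text
clock: 1.9
tcp_pos: [0.1737, -0.6003, 0.3036]
tcp_rot: [180.0, 0.0, 89.9]
contact_force: [0.8, -0.3, 0.8]
grip_width: 0.0852
grasp_force: 0.0
```

Call:
{"api": "servo_tool", "payload": {"steps": [[[0,0,0],[0.083,0.07,0],1],[[0,0,0],[0.083,0.07,0],1],[[0,0,0],[0.083,0.07,0],1],[[0,0,0],[0.083,0.07,0],1],[[0,0,0],[0.083,0.07,0],1],[[0,0,0],[0.083,0.07,0],1],[[0,0,0],[0.083,0.07,0],1],[[0,0,0],[0.083,0.07,0],1],[[0,0,0],[0.083,0.07,0],1],[[0,0,0],[0.083,0.07,0],1],[[0,0,0],[0.083,0.07,0],1],[[0,0,0],[0.083,0.07,0],1],[[0,0,0],[0.083,0.07,0],1],[[0,0,0],[0.083,0.07,0],1],[[0,0,0],[0,0,0],1],[[0,0,0],[0,0,0],1]]}}

```text
clock: 3.23
tcp_pos: [0.4714, -0.252, 0.3034]
tcp_rot: [180.0, -0.0, 89.8]
contact_force: [-0.5, -0.3, -0.3]
grip_width: 0.0859
grasp_force: 0.0
```

```bash
python3 - <<'E'
from h import *
s=r.observe();print(s["clock"],s["tcp_pos"],s["tcp_rot"])
p=wrist();save(p,"w1.png");W=cloud(p)
for t in("cover_center","cradle"):
  for q in r.landmark_of(t,p)[:2]: print(t,q["p"],q["xy"])
q=r.silhouettes("cover_center",p)
print([(a["p"],a["mask"].sum(),a["xy"]) for a in q])
m=q[0]["mask"]
w=W[m&(p["range_z"]>0)];print(np.percentile(w[:,2],[1,50,90,99]))
t=w[w[:,2]>np.percentile(w[:,2],97)-.008]
print(t.mean(0),cv2.minAreaRect((t[:,:2]*1000).astype(np.float32)))
E
```

```text
3.2333 [ 0.47142291 -0.25197731  0.30336572] [ 1.79978017e+02 -2.07911969e-02  8.98319563e+01]
cover_center 0.61 [332.6, 159.9]
cradle 0.65 [329.2, 154.9]
[(0.97, np.int64(1938), [336.1, 164.7])]
[0.02250436 0.1194284  0.1207378  0.12171422]
[ 0.49555536 -0.24238609  0.11976079] ((495.07086181640625, -248.07164001464844), (159.3903350830078, 11.257462501525879), 87.0341796875)
```

View pics/w1.png

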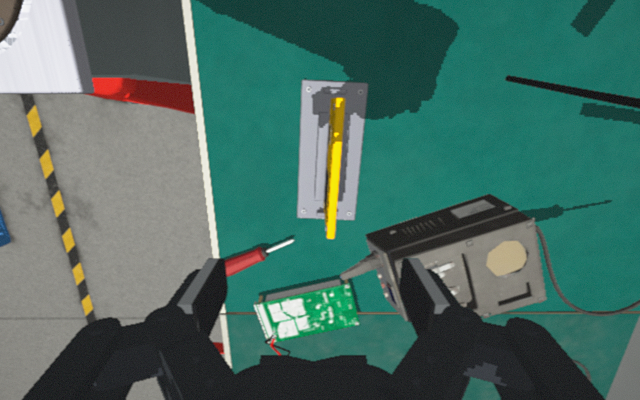

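The wrist view shows the cover's top edge running from (340,97) to (331,238) in the cradle, yawed about −3°. Its top is at z≈0.120, which matches 10+110 mm. I'll approach and measure again from nearer.

Call:
{"api": "servo_tool", "payload": {"steps": [[[0,0,0.0165],[0.013,0.079,0],1],[[0,0,0],[0,0,0.1],1],[[0,0,0],[0,0,0.1],1],[[0,0,0],[0,0,0.1],1],[[0,0,0],[0,0,0],1],[[0,0,0],[0,0,0],1]]}}

```text
clock: 3.93
tcp_pos: [0.4927, -0.2509, 0.2126]
tcp_rot: [-179.8, -0.1, 86.5]
contact_force: [0.2, -0.0, 0.7]
grip_width: 0.0852
grasp_force: 0.0
```

```bash
python3 - <<'E'
from h import *
s=r.observe();print(s["clock"],s["tcp_pos"],s["tcp_rot"])
p=wrist();save(p,"w2.png");W=cloud(p)
T=p["tool_from_camera"];print(T.round(3))
q=r.silhouettes("cover_center",p)
print([(a["p"],a["mask"].sum(),a["xy"]) for a in q])
m=q[0]["mask"]
w=W[m&(p["range_z"]>0)];print(np.percentile(w[:,2],[1,50,90,99]))
t=w[w[:,2]>np.percentile(w[:,2],97)-.008]
print(t.mean(0),cv2.minAreaRect((t[:,:2]*1000).astype(np.float32)))
E
```

```text
3.9333 [ 0.49273928 -0.25090604  0.21261933] [-1.79838325e+02 -6.25826270e-02  8.65189418e+01]
[[ 0.    -0.948 -0.317  0.081]
 [ 1.    -0.     0.001 -0.   ]
 [-0.001 -0.317  0.948 -0.143]
 [ 0.     0.     0.     1.   ]]
[(0.88, np.int64(2348), [317.4, 182.9])]
[0.06902353 0.11997639 0.12089068 0.1216524 ]
[ 0.49607871 -0.24023945  0.11994901] ((494.9537048339844, -248.45947265625), (159.30416870117188, 10.875846862792969), 86.98750305175781)
```

View pics/w2.png

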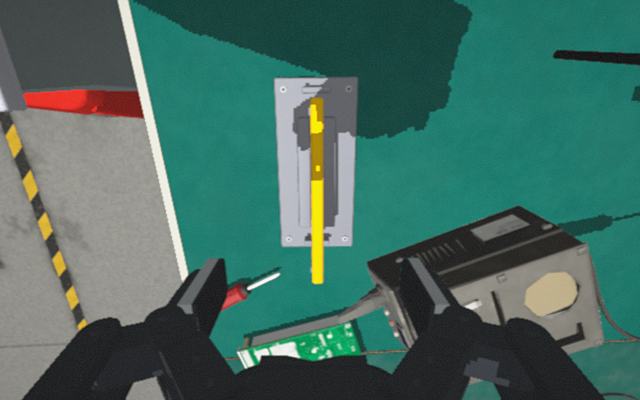

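Call:
{"api": "servo_tool", "payload": {"steps": [[[0,0,-0.0025],[0.0085,0.007,0],1],[[0,0,0],[0,0,0.1],1],[[0,0,0],[0,0,0.1],1],[[0,0,0],[0,0,0.1],1],[[0,0,0],[0,0,0.06],1],[[0,0,0],[0,0,0.03],1],[[0,0,0],[0,0,0.022],1],[[0,0,0],[0,0,0],1],[[0,0,0],[0,0,0],1]]}}

```text
clock: 4.78
tcp_pos: [0.4973, -0.248, 0.091]
tcp_rot: [179.9, 0.0, 87.1]
contact_force: [-0.6, 0.6, -0.8]
grip_width: 0.0858
grasp_force: 0.0
```

Call:
{"api": "servo_tool", "payload": {"steps": [[[0,0,0],[0,0,0],-1],[[0,0,0],[0,0,0],-1],[[0,0,0],[0,0,0],-1],[[0,0,0],[0,0,0],-1],[[0,0,0],[0,0,0],-1],[[0,0,0],[0,0,0],-1],[[0,0,0],[0,0,0],-1],[[0,0,0],[0,0,0],-1],[[0,0,0],[0,0,0],-1],[[0,0,0],[0,0,0],-1]], "newtons": 40}}

```text
clock: 5.62
tcp_pos: [0.4964, -0.2478, 0.0899]
tcp_rot: [180.0, 0.0, 87.1]
contact_force: [-1.1, 0.8, 3.8]
grip_width: 0.0095
grasp_force: 39.8
```

Call:
{"api": "servo_tool", "payload": {"steps": [[[0,0,0],[0,0,-0.03],-1],[[0,0,0],[0,0,-0.04],-1],[[0,0,0],[0,0,-0.06],-1],[[0,0,0],[0,0,-0.09],-1],[[0,0,0],[0,0,-0.09],-1],[[0,0,0],[0,0,-0.09],-1],[[0,0,0],[0,0,-0.1],-1],[[0,0,0],[0,0,-0.1],-1],[[0,0,0],[0,0,-0.1],-1],[[0,0,0],[0,0,0],-1]]}}

```text
clock: 6.45
tcp_pos: [0.4986, -0.248, 0.3069]
tcp_rot: [179.5, 0.2, 87.1]
contact_force: [1.1, -0.7, -1.8]
grip_width: 0.0094
grasp_force: 39.3
```

Call:
{"api": "servo_tool", "payload": {"steps": [[[0,0,-0.001],[0.04,-0.01,0],-1],[[0,0,-0.001],[0.08,-0.015,0],-1],[[0,0,-0.001],[0.09,-0.015,0],-1],[[0,0,-0.001],[0.09,-0.015,0],-1],[[0,0,-0.001],[0.09,-0.015,0],-1],[[0,0,-0.001],[0.09,-0.015,0],-1],[[0,0,-0.001],[0.09,-0.015,0],-1],[[0,0,-0.001],[0.09,-0.015,0],-1],[[0,0,-0.001],[0.09,-0.015,0],-1],[[0,0,-0.001],[0.09,-0.015,0],-1],[[0,0,-0.001],[0.09,-0.015,0],-1],[[0,0,-0.001],[0.09,-0.015,0],-1],[[0,0,-0.001],[0.09,-0.015,0],-1],[[0,0,-0.001],[0.09,-0.01,0],-1],[[0,0,-0.001],[0.04,0,0],-1],[[0,0,0],[0,0,0],-1],[[0,0,0],[0,0,0],-1]]}}

```text
clock: 7.87
tcp_pos: [0.4457, 0.1265, 0.2987]
tcp_rot: [-179.9, 0.0, 89.9]
contact_force: [0.5, -0.2, -2.3]
grip_width: 0.0094
grasp_force: 39.2
```

```bash
cat > look.py <<'E'
from h import *
import sys,pickle
s=r.observe();print(s["clock"],s["tcp_pos"],s["tcp_rot"],s["grip_width"])
p=wrist();save(p,sys.argv[1]+".png");W=cloud(p)
L={}
for t in("rack","front_slot","guide_top","catch_left","bumper_face","loaded_cover_center"):
  L[t]=[(round(q["p"],2),q["xy"]) for q in r.landmark_of(t,p)[:2]]
  print(t,[(a,b,W[min(399,int(b[1])),min(639,int(b[0]))].round(3)) for a,b in L[t]])
q=r.silhouettes("loaded_cover_center",p);print([(a["p"],a["mask"].sum(),a["xy"]) for a in q])
for a in q:
  w=W[a["mask"]&(p["range_z"]>0)];t=w[w[:,2]>np.percentile(w[:,2],97)-.008]
  print(t.mean(0),cv2.minAreaRect((t[:,:2]*1000).astype(np.float32)))
pickle.dump((p,L,W),open(sys.argv[1]+".pkl","wb"))
E
python3 look.py w3
```

```text
7.8667 [0.44567368 0.12646842 0.29872098] [-1.79875261e+02  4.28830407e-02  8.99118145e+01] 0.009355340969195367
rack [(0.81, [350.1, 102.3], array([0.495, 0.204, 0.013]))]
front_slot [(0.76, [350.9, 101.6], array([0.495, 0.205, 0.016]))]
guide_top [(0.82, [330.6, 52.4], array([0.464, 0.257, 0.074]))]
catch_left [(0.88, [353.9, 20.9], array([0.484, 0.279, 0.113]))]
bumper_face [(0.89, [364.4, 44.0], array([0.496, 0.259, 0.109]))]
loaded_cover_center []
[(0.98, np.int64(5763), [418.5, 94.7])]
[0.56371184 0.20994704 0.12328171] ((564.2574462890625, 203.74073791503906), (11.249134063720703, 158.99322509765625), 0.7059346437454224)
```

Call:
{"api": "servo_tool", "payload": {"steps": [[[0,0,0],[0.06,0,0],-1],[[0,0,0],[0.1,0,0],-1],[[0,0,0],[0.08,0,0],-1],[[0,0,0],[0.03,0,0],-1],[[0,0,0],[0,0,0],-1],[[0,0,0],[0,0,0],-1]]}}

```text
clock: 8.77
tcp_pos: [0.4474, 0.2067, 0.2995]
tcp_rot: [-180.0, 0.0, 89.8]
contact_force: [-0.3, -1.5, -2.9]
grip_width: 0.0093
grasp_force: 39.2
```

```bash
python3 look.py w4; python3 - <<'E'
import pickle
from h import *
a,b=[pickle.load(open(f"w{i}.pkl","rb")) for i in(3,4)]
for t in a[1]:
  if a[1][t] and b[1][t]: print(t,tri([a[0],b[0]],[a[1][t][0][1],b[1][t][0][1]]).round(4))
im=cv2.imread("pics/w4.png")[40:270,200:500];cv2.imwrite("pics/w4c.png",cv2.resize(im,None,fx=2.6,fy=2.6))
E
```

```text
8.7667 [0.44740712 0.20667694 0.29945149] [-1.79970219e+02  2.47473824e-02  8.98177191e+01] 0.009256232777445939
rack [(0.55, [344.4, 161.0], array([0.492, 0.204, 0.013]))]
front_slot [(0.84, [342.4, 162.0], array([0.489, 0.203, 0.014]))]
guide_top [(0.77, [328.2, 127.0], array([0.466, 0.256, 0.069]))]
catch_left [(0.8, [347.3, 107.1], array([0.484, 0.28 , 0.107]))]
bumper_face [(0.58, [360.4, 122.3], array([0.498, 0.265, 0.111]))]
loaded_cover_center [(0.55, [406.9, 169.8], array([0.56 , 0.208, 0.085]))]
[(0.87, np.int64(4344), [407.5, 169.1])]
[0.56360455 0.21022989 0.12336589] ((564.5355224609375, 203.58737182617188), (10.526529312133789, 158.9636688232422), 0.8465452790260315)
rack [0.494  0.2038 0.0139]
front_slot [0.4915 0.205  0.0288]
guide_top [0.4654 0.2566 0.074 ]
catch_left [0.4848 0.2799 0.1073]
bumper_face [0.5008 0.2628 0.0872]
```

View pics/w4c.png

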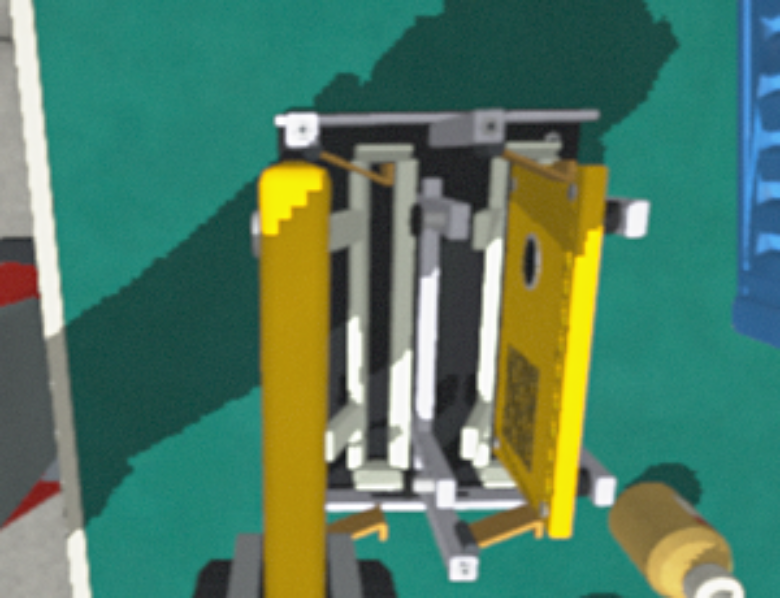

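The crop shows the held cover on the left, the empty front groove between the pale rails at columns ≈365–400, and the brass clips at (360,170) and (355,525). The rear cover is clipped in on the right. I'll refine the groove position and the held cover's pose from depth.

```bash
python3 - <<'E'
import pickle
from h import *
for i in(3,4):
  p,L,W=pickle.load(open(f"w{i}.pkl","rb"));w=W.reshape(-1,3)
  c=np.array([.4925,.2028]);th=np.radians(.78)
  q=(w[:,:2]-c)@np.array([[np.cos(th),-np.sin(th)],[np.sin(th),np.cos(th)]])
  z=w[:,2]*1000;q=q*1000
  for lo,hi in((0,35),(-40,0)):
    m=(q[:,1]>lo)&(q[:,1]<hi)&(abs(q[:,0])<25)&(z<45)
    print("band",lo,[(int(b),int(m2.sum()),int(np.median(z[m2])) if m2.any() else None) for b in range(-24,24,2) for m2 in[m&(q[:,0]>=b)&(q[:,0]<b+2)]])
  for sgn in(1,-1):
    m=(abs(q[:,1]-sgn*52)<5)&(z>30)&(z<85)&(q[:,0]>-45)&(q[:,0]<-5)
    if m.sum()>20: print("guide",sgn,np.polyfit(z[m]-14,q[m,0],1),m.sum(),z[m].max())
  # held cover
  m=(abs(w[:,0]-.447)<.03)&(w[:,2]>.19)&(w[:,2]<.36)
  s=w[m];t=s[(s[:,2]>np.percentile(s[:,2],50)-.01)]
  yl=(p["color"].reshape(-1,3)[m]);yy=(yl[:,0]>90)&(yl[:,2]<60)&(yl[:,0]>1.1*yl[:,1]);s=s[yy];print("held",len(s),s.min(0),s.max(0),np.median(s,0))
E
```

```text
band 0 [(-24, 28, 13), (-22, 54, 14), (-20, 29, 14), (-18, 55, 13), (-16, 58, 24), (-14, 34, 25), (-12, 53, 25), (-10, 29, 24), (-8, 31, 19), (-6, 51, 14), (-4, 34, 13), (-2, 53, 14), (0, 33, 13), (2, 49, 14), (4, 35, 14), (6, 79, 16), (8, 43, 26), (10, 43, 26), (12, 44, 26), (14, 43, 26), (16, 39, 26), (18, 26, 14), (20, 42, 13), (22, 1, 12)]
band -40 [(-24, 33, 14), (-22, 38, 14), (-20, 51, 14), (-18, 33, 14), (-16, 71, 23), (-14, 49, 25), (-12, 46, 25), (-10, 44, 23), (-8, 32, 17), (-6, 31, 14), (-4, 50, 14), (-2, 39, 14), (0, 50, 14), (2, 41, 14), (4, 46, 14), (6, 75, 15), (8, 49, 25), (10, 48, 26), (12, 48, 26), (14, 50, 26), (16, 40, 26), (18, 24, 14), (20, 47, 14), (22, 1, 13)]
guide 1 [-0.4580917  -2.86477471] 171 75.730330854133
guide -1 [-0.4279068  -3.67993038] 115 74.60792020828215
held 5345 [0.44062788 0.08823052 0.2377282 ] [0.45173865 0.20612777 0.33663247] [0.44583176 0.16604837 0.32876088]
band 0 [(-24, 32, 14), (-22, 42, 14), (-20, 24, 14), (-18, 49, 14), (-16, 50, 24), (-14, 25, 25), (-12, 46, 25), (-10, 29, 22), (-8, 25, 17), (-6, 24, 14), (-4, 46, 14), (-2, 26, 14), (0, 31, 14), (2, 41, 14), (4, 26, 14), (6, 72, 16), (8, 33, 26), (10, 39, 26), (12, 36, 26), (14, 39, 26), (16, 33, 25), (18, 22, 14), (20, 34, 14), (22, 0, None)]
band -40 [(-24, 34, 14), (-22, 45, 13), (-20, 27, 14), (-18, 53, 14), (-16, 35, 24), (-14, 47, 24), (-12, 29, 25), (-10, 41, 25), (-8, 33, 17), (-6, 32, 14), (-4, 27, 14), (-2, 48, 14), (0, 32, 14), (2, 33, 14), (4, 44, 14), (6, 57, 15), (8, 39, 26), (10, 42, 26), (12, 36, 26), (14, 39, 26), (16, 31, 26), (18, 22, 14), (20, 38, 14), (22, 0, None)]
guide 1 [-0.37480907 -5.24832875] 90 73.75189454345345
guide -1 [-0.40151288 -4.3101835 ] 88 74.65750048000773
held 5720 [0.44233792 0.16934889 0.23727468] [0.4533605  0.28632096 0.3379491 ] [0.44758563 0.23807694 0.32951986]
```

Call:
{"api": "servo_tool", "payload": {"steps": [[[0,0,-0.0055],[-0.014,0,0],-1],[[0,0,0],[0,-0.065,0.06],-1],[[0,0,0],[0,-0.066,0.08],-1],[[0,0,0],[0,0,0.055],-1],[[-0.0287,0,0],[0,0,0],-1],[[-0.0287,0,0],[0,0,0],-1],[[-0.0287,0,0],[0,0,0],-1],[[-0.0287,0,0],[0,0,0],-1],[[0,0,0],[0,0,0],-1],[[0,0,0],[0,0,0],-1],[[0,0,0],[0,0,0],-1]]}}

```text
clock: 10.08
tcp_pos: [0.4087, 0.2022, 0.2418]
tcp_rot: [159.4, -0.0, 90.7]
contact_force: [-0.3, 0.1, -3.4]
grip_width: 0.0094
grasp_force: 39.9
```

```bash
cat > tgt.py <<'E'
from h import *
# tool-frame shift to the leaning target, held cover: bottom edge 80.3 mm beyond TCP
s=r.observe();R=Ro.from_euler("xyz",s["tcp_rot"],degrees=True).as_matrix()
a=np.arctan2(R[0,2],-R[2,2]);fx=-.0045
B=np.array([.4925+fx+.005*np.cos(a),.2026,.014+.005*np.sin(a)])
t=B-R[:,2]*.0803
d=R.T@(t-np.array(s["tcp_pos"]))
print(s["clock"],s["tcp_pos"],s["tcp_rot"],s["contact_force"],"lean",a,"shift mm",d*1000,"norm",d/.3)
E
python3 tgt.py; python3 - <<'E'
from h import *
p=wrist();W=cloud(p);c=p["color"].astype(int);m=(c[...,0]>90)&(c[...,2]<60)&(c[...,0]>1.1*c[...,1])&(W[...,2]>.13)&(W[...,0]<.5)&(p["range_z"]>0)
s=r.observe();R=Ro.from_euler("xyz",s["tcp_rot"],degrees=True).as_matrix()
w=(W[m]-np.array(s["tcp_pos"]))@R
print(len(w),np.percentile(w,[1,50,99],axis=0).round(4))
E
```

```text
10.0833 [0.40870786 0.2021948  0.24176932] [ 1.59388042e+02 -1.19313010e-02  9.07180102e+01] [-0.25705082  0.13805109 -3.44982162] lean 0.3597183837848404 shift mm [ -0.69418136  -0.96826218 160.80215127] norm [-0.00231394 -0.00322754  0.53600717]
5287 [[-0.0288 -0.0052 -0.0323]
 [ 0.0392 -0.0005 -0.0303]
 [ 0.0788  0.0045 -0.0281]]
```

Call:
{"api": "servo_tool", "payload": {"steps": [[[0,0,0],[-0.0023,-0.0032,0.03],-1],[[0,0,0],[0,0,0.07],-1],[[0,0,0],[0,0,0.08],-1],[[0,0,0],[0,0,0.08],-1],[[0,0,0],[0,0,0.08],-1],[[0,0,0],[0,0,0.05],-1],[[0,0,0],[0,0,0.03],-1],[[0,0,0],[0,0,0],-1],[[0,0,0],[0,0,0],-1],[[0,0,0],[0,0,0],-1],[[0,0,0],[0,0,0],-1]]}}

```text
clock: 11.05
tcp_pos: [0.4519, 0.2022, 0.1235]
tcp_rot: [159.3, -0.0, 90.7]
contact_force: [0.4, -0.1, -3.0]
grip_width: 0.0093
grasp_force: 39.9
```

```bash
python3 tgt.py; python3 - <<'E'
from h import *
p=wrist();save(p,"w5.png");im=cv2.imread("pics/w5.png")[20:280,180:480];cv2.imwrite("pics/w5c.png",cv2.resize(im,None,fx=2.3,fy=2.3))
E
```

```text
11.05 [0.45193205 0.20223666 0.12349703] [ 1.59316924e+02 -2.09139646e-02  9.07196466e+01] [ 0.40349616 -0.11229965 -3.04771247] lean 0.36095771383836384 shift mm [-0.18777275  0.07040961 34.87948326] norm [-0.00062591  0.0002347   0.11626494]
```

View pics/w5c.png

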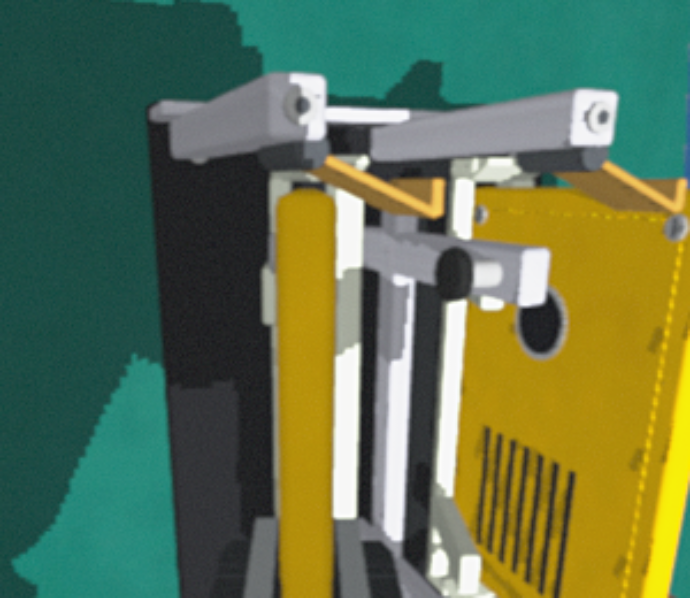

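The held cover (column ≈305) goes down behind the guides and in front of the brass clip tongue (tip at 435,200), with about 35 mm left. I'll do the rest slowly.

Call:
{"api": "servo_tool", "payload": {"steps": [[[0,0,0],[-0.0006,0,0.03],-1],[[0,0,0],[0,0,0.03],-1],[[0,0,0],[0,0,0.02],-1],[[0,0,0],[0,0,0.01],-1],[[0,0,0],[0,0,0.006],-1],[[0,0,0],[0,0,0.006],-1],[[0,0,0],[0,0,0],-1],[[0,0,0],[0,0,0],-1],[[0,0,0],[0,0,0],-1]]}}

```text
clock: 11.85
tcp_pos: [0.4627, 0.2022, 0.0947]
tcp_rot: [159.3, -0.0, 90.8]
contact_force: [0.6, 0.7, -1.4]
grip_width: 0.0091
grasp_force: 39.9
```

```bash
python3 tgt.py
```

```text
11.85 [0.46269039 0.20216864 0.09468912] [ 1.59300324e+02 -9.65358585e-03  9.07578040e+01] [ 0.60576447  0.74224802 -1.41088718] lean 0.3612466343722979 shift mm [0.02142255 0.15750653 4.12773966] norm [7.14085047e-05 5.25021774e-04 1.37591322e-02]
```

Call:
{"api": "servo_tool", "payload": {"steps": [[[0,0,0],[0,0,0.004],-1],[[0,0,0],[0,0,0.004],-1],[[0,0,0],[0,0,0.003],-1],[[0,0,0],[0,0,0],-1],[[0,0,0],[0,0,0],-1]]}}

```text
clock: 12.27
tcp_pos: [0.4639, 0.2021, 0.0913]
tcp_rot: [159.3, -0.0, 90.8]
contact_force: [3.3, -0.4, -2.4]
grip_width: 0.0093
grasp_force: 39.8
```

Call:
{"api": "servo_tool", "payload": {"steps": [[[0,0,0],[0,0,0.003],-1],[[0,0,0],[0,0,0],-1],[[0,0,0],[0,0,0],-1]]}}

```text
clock: 12.52
tcp_pos: [0.4642, 0.2022, 0.0905]
tcp_rot: [159.3, -0.0, 90.8]
contact_force: [2.4, 0.3, -2.3]
grip_width: 0.0096
grasp_force: 39.8
```

Call:
{"api": "servo_tool", "payload": {"steps": [[[0,0,0],[0,0,0.003],-1],[[0,0,0],[0,0,0],-1],[[0,0,0],[0,0,0.003],-1],[[0,0,0],[0,0,0],-1],[[0,0,0],[0,0,0],-1]]}}

```text
clock: 12.93
tcp_pos: [0.4645, 0.2022, 0.0902]
tcp_rot: [159.2, 0.1, 90.8]
contact_force: [-12.7, -4.3, 27.0]
grip_width: 0.0091
grasp_force: 44.7
```

Call:
{"api": "servo_tool", "payload": {"steps": [[[0,0,0],[0,0,-0.004],-1],[[0,0,0],[0,0,0],-1],[[0,0,0],[0,0,0],-0.6],[[0,0,0],[0,0,0],-0.3],[[0,0,0],[0,0,0],0],[[0,0,0],[0,0,0],0],[[0,0,0],[0,0,0],0],[[0,0,0],[0,0,0],0],[[0,0,0],[0,0,0],0]]}}

```text
clock: 13.68
tcp_pos: [0.4642, 0.2021, 0.0897]
tcp_rot: [159.3, -0.0, 90.8]
contact_force: [0.1, 1.0, -1.0]
grip_width: 0.0431
grasp_force: 0.0
```

Call:
{"api": "servo_tool", "payload": {"steps": [[[0,0,0],[0,0,-0.05],0],[[0,0,0],[0,0,-0.1],0],[[0,0,0],[0,0,-0.1],0],[[0,0,0],[0,0,-0.1],0],[[0,0,0],[0,0,-0.1],-1],[[0,0,0],[0,0,0],-1],[[0,0,0],[0,0,0],-1],[[0,0,0],[0,0,0],-1],[[0,0,0],[0,0,0],-1],[[0,0,0],[0,0,0],-1]]}}

```text
clock: 14.52
tcp_pos: [0.4162, 0.2011, 0.2148]
tcp_rot: [159.5, 0.0, 90.8]
contact_force: [0.5, 0.3, 0.3]
grip_width: 0.0001
grasp_force: 0.0
```

```bash
python3 - <<'E'
from h import *
s=r.observe();print(s["clock"],s["tcp_pos"],s["tcp_rot"],s["contact_force"])
p=wrist();save(p,"w6.png");W=cloud(p);c=p["color"].astype(int)
m=(c[...,0]>90)&(c[...,2]<70)&(c[...,0]>1.1*c[...,1])&(W[...,2]>.02)&(W[...,0]<.52)&(abs(W[...,1]-.203)<.08)&(p["range_z"]>0)
w=W[m];print(len(w),np.percentile(w,[1,50,99],axis=0).round(4))
t=w[w[:,2]>w[:,2].max()-.006];print("top",t.mean(0),t.min(0),t.max(0))
im=cv2.imread("pics/w6.png")[20:340,140:520];cv2.imwrite("pics/w6c.png",cv2.resize(im,None,fx=1.8,fy=1.8))
E
```

```text
14.5167 [0.41619742 0.20111989 0.21480369] [1.59478582e+02 1.81530683e-02 9.07665870e+01] [0.54195109 0.31478611 0.33269437]
712 [[0.4211 0.1307 0.1003]
 [0.4527 0.242  0.1182]
 [0.4852 0.2827 0.2193]]
top [0.42086886 0.20768357 0.24024986] [0.42055129 0.20736461 0.23946476] [0.42123592 0.20793987 0.24093878]
```

View pics/w6c.png

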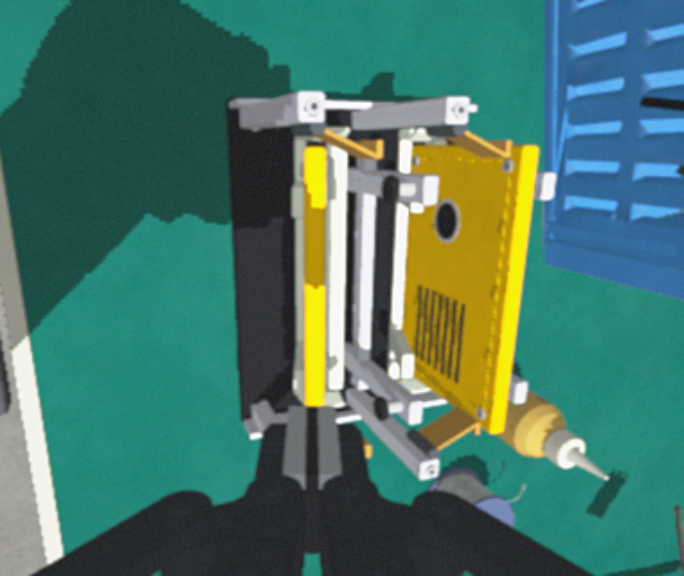

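The released cover leans on the guides (yellow strip at column ≈315, rows 145–405), in front of both clips. Its top is at x≈0.453 and z≈0.118, as expected. Next I'll bring the tool upright in front of the top edge with the fingers shut.

Call:
{"api": "servo_tool", "payload": {"steps": [[[0.0285,0,0],[0,0,0],-1],[[0.0285,0,0],[0,0,0],-1],[[0.0285,0,0],[0,0,0],-1],[[0.0285,0,0],[0,0,0],-1],[[0,0,0],[0.004,-0.04,0],-1],[[0,0,0],[0,0,0.09],-1],[[0,0,0],[0,0,0.1],-1],[[0,0,0],[0,0,0.1],-1],[[0,0,0],[0,0,0.09],-1],[[0,0,0],[0,0,0],-1],[[0,0,0],[0,0,0],-1]]}}

```text
clock: 15.48
tcp_pos: [0.4034, 0.2025, 0.101]
tcp_rot: [-179.9, 0.0, 90.8]
contact_force: [1.1, 1.1, 0.6]
grip_width: 0.0
grasp_force: 0.0
```

Call:
{"api": "servo_tool", "payload": {"steps": [[[0,0,0],[0,0.04,0],-1],[[0,0,0],[0,0.03,0],-1],[[0,0,0],[0,0.01,0],-1],[[0,0,0],[0,0.01,0],-1],[[0,0,0],[0,0.01,0],-1],[[0,0,0],[0,0.01,0],-1],[[0,0,0],[0,0.01,0],-1],[[0,0,0],[0,0.01,0],-1],[[0,0,0],[0,0.01,0],-1],[[0,0,0],[0,0.01,0],-1],[[0,0,0],[0,0,0],-1]]}}

```text
clock: 16.4
tcp_pos: [0.4482, 0.2031, 0.102]
tcp_rot: [-180.0, 0.1, 90.8]
contact_force: [-6.4, -0.5, 4.8]
grip_width: -0.0004
grasp_force: 3.3
```

Call:
{"api": "servo_tool", "payload": {"steps": [[[0,0,0],[0,0.007,0],-1],[[0,0,0],[0,0.007,0],-1],[[0,0,0],[0,0.007,0],-1],[[0,0,0],[0,0.007,0],-1],[[0,0,0],[0,0,0],-1]]}}

```text
clock: 16.82
tcp_pos: [0.4562, 0.2034, 0.102]
tcp_rot: [-179.9, 0.1, 90.8]
contact_force: [-8.5, 0.4, 6.2]
grip_width: -0.0001
grasp_force: 4.0
```

Call:
{"api": "servo_tool", "payload": {"steps": [[[0,0,0],[0,0.007,0],-1],[[0,0,0],[0,0.007,0],-1],[[0,0,0],[0,0.007,0],-1],[[0,0,0],[0,0,0],-1]]}}

```text
clock: 17.15
tcp_pos: [0.4631, 0.2035, 0.1021]
tcp_rot: [-180.0, 0.0, 90.8]
contact_force: [-5.2, -0.0, 4.1]
grip_width: 0.0001
grasp_force: 3.0
```

Call:
{"api": "servo_tool", "payload": {"steps": [[[0,0,0],[0,0.006,0],-1],[[0,0,0],[0,0.006,0],-1],[[0,0,0],[0,0.005,0],-1],[[0,0,0],[0,0,0],-1]]}}

```text
clock: 17.48
tcp_pos: [0.4682, 0.2036, 0.1021]
tcp_rot: [-180.0, 0.0, 90.8]
contact_force: [-6.1, 0.8, 4.6]
grip_width: -0.0003
grasp_force: 3.0
```

Call:
{"api": "servo_tool", "payload": {"steps": [[[0,0,0],[0,0.005,0],-1],[[0,0,0],[0,0.005,0],-1],[[0,0,0],[0,0,0],-1]]}}

```text
clock: 17.73
tcp_pos: [0.4712, 0.2036, 0.1022]
tcp_rot: [-180.0, 0.0, 90.8]
contact_force: [-5.2, -0.6, 5.0]
grip_width: -0.0001
grasp_force: 3.0
```

Call:
{"api": "servo_tool", "payload": {"steps": [[[0,0,0],[0,0.005,0],-1],[[0,0,0],[0,0.005,0],-1],[[0,0,0],[0,0,0],-1]]}}

```text
clock: 17.98
tcp_pos: [0.474, 0.2037, 0.1022]
tcp_rot: [-180.0, 0.0, 90.8]
contact_force: [-7.0, -0.0, 5.6]
grip_width: -0.0001
grasp_force: 3.4
```

Call:
{"api": "servo_tool", "payload": {"steps": [[[0,0,0],[0,0.005,0],-1],[[0,0,0],[0,0,0],-1]]}}

```text
clock: 18.15
tcp_pos: [0.4752, 0.2037, 0.1021]
tcp_rot: [-180.0, 0.1, 90.8]
contact_force: [-6.1, -0.5, 4.7]
grip_width: -0.0
grasp_force: 3.0
```

```bash
cat > chk.py <<'E'
from h import *
s=r.observe();print(s["clock"],s["tcp_pos"],s["contact_force"])
for n in("wrist","top"):
  p=wrist() if n=="wrist" else r.read_camera("top");W=cloud(p);c=p["color"].astype(int)
  m=(c[...,0]>90)&(c[...,2]<70)&(c[...,0]>1.1*c[...,1])&(p["range_z"]>0)&(W[...,2]>.112)&(W[...,2]<.135)&(abs(W[...,1]-.203)<.075)
  for lo,hi in((.43,.53),(.535,.6)):
    w=W[m&(W[...,0]>lo)&(W[...,0]<hi)]
    if len(w)>5: print(n,len(w),np.percentile(w,[2,50,98],axis=0).round(4).tolist())
  if n=="wrist": save(p,"w7.png")
E
python3 chk.py
```

```text
18.15 [0.47517598 0.20369389 0.102087  ] [-6.06579242 -0.49391367  4.74637811]
wrist 4381 [[0.4875, 0.2006, 0.1146], [0.4922, 0.2449, 0.1239], [0.4974, 0.2767, 0.1253]]
wrist 6941 [[0.5589, 0.1701, 0.1125], [0.5606, 0.2419, 0.1224], [0.5686, 0.2767, 0.1251]]
top 52 [[0.5576, 0.1321, 0.1152], [0.5625, 0.1655, 0.1231], [0.5673, 0.275, 0.1315]]
```

Call:
{"api": "servo_tool", "payload": {"steps": [[[0,0,0],[0,0.004,0],-1],[[0,0,0],[0,0.003,0],-1],[[0,0,0],[0,0,0],-1]]}}

```text
clock: 18.5
tcp_pos: [0.4775, 0.2035, 0.102]
tcp_rot: [-180.0, 0.1, 90.8]
contact_force: [-6.3, -0.8, 4.0]
grip_width: -0.0
grasp_force: 3.4
```

Call:
{"api": "servo_tool", "payload": {"steps": [[[0,0,0],[0,0.004,0],-1],[[0,0,0],[0,0,0],-1]]}}

```text
clock: 18.67
tcp_pos: [0.4785, 0.2035, 0.102]
tcp_rot: [-179.9, 0.1, 90.8]
contact_force: [-7.3, -1.9, 5.2]
grip_width: -0.0
grasp_force: 4.1
```

Call:
{"api": "servo_tool", "payload": {"steps": [[[0,0,0],[0,0.003,0],-1],[[0,0,0],[0,0,0],-1]]}}

```text
clock: 18.83
tcp_pos: [0.4791, 0.2035, 0.102]
tcp_rot: [-179.9, 0.1, 90.8]
contact_force: [-9.2, -0.7, 7.2]
grip_width: 0.0002
grasp_force: 4.6
```

```bash
python3 chk.py; python3 -c "
import cv2
im=cv2.imread('pics/w7.png')[0:300,140:500];cv2.imwrite('pics/w7c.png',cv2.resize(im,None,fx=2,fy=2))"
```

```text
18.8333 [0.47911638 0.20350894 0.10203412] [-9.23745486 -0.677421    7.1814539 ]
wrist 4478 [[0.4911, 0.2005, 0.1142], [0.4959, 0.2448, 0.1239], [0.5013, 0.2768, 0.1253]]
wrist 6788 [[0.5588, 0.1725, 0.1126], [0.5606, 0.2422, 0.1227], [0.5687, 0.2768, 0.1251]]
top 43 [[0.5577, 0.1311, 0.1141], [0.5623, 0.1597, 0.1232], [0.5671, 0.2778, 0.1318]]
```

View pics/w7c.png

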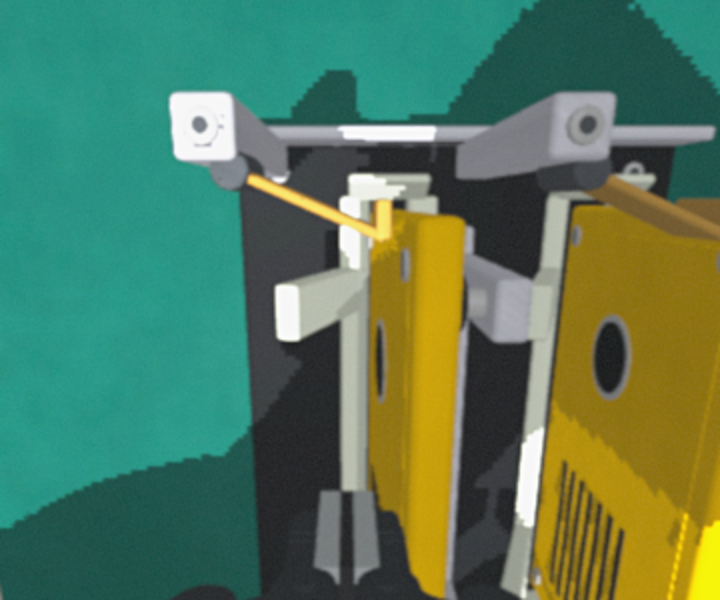

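The left brass clip (380,235) is now in front of the cover's face, and the top is about 3.7 mm past its seated place. I'll give it one more small press to be sure of the right clip, then back off.

Call:
{"api": "servo_tool", "payload": {"steps": [[[0,0,0],[0,0.004,0],-1],[[0,0,0],[0,0,0],-1],[[0,0,0],[0,0,0],-1]]}}

```text
clock: 19.18
tcp_pos: [0.48, 0.2036, 0.1021]
tcp_rot: [-179.9, 0.1, 90.8]
contact_force: [-10.1, -1.2, 7.6]
grip_width: 0.0002
grasp_force: 5.1
```

Call:
{"api": "servo_tool", "payload": {"steps": [[[0,0,0],[0,-0.01,0],-1],[[0,0,0],[0,-0.01,0],-1],[[0,0,0],[0,-0.03,0],-1],[[0,0,0],[0,-0.08,0],-1],[[0,0,0],[0,-0.1,-0.05],-1],[[0,0,0],[0,0,-0.1],-1],[[0,0,0],[0,0,-0.1],-1],[[0,0,0],[0,0,-0.1],-1],[[0,0,0],[0,0,-0.1],-1],[[0,0,0],[0,0,-0.1],-1],[[0,0,0],[0,0,-0.05],-1],[[0,0,0],[0,0,0],-1],[[0,0,0],[0,0,0],-1]]}}

```text
clock: 20.27
tcp_pos: [0.4133, 0.2025, 0.2825]
tcp_rot: [179.7, 0.0, 90.7]
contact_force: [0.8, -0.2, -0.9]
grip_width: -0.0001
grasp_force: 0.0
```

```bash
python3 chk.py; python3 -c "
import cv2
im=cv2.imread('pics/w7.png')[20:320,220:520];cv2.imwrite('pics/w8c.png',cv2.resize(im,None,fx=2,fy=2,interpolation=cv2.INTER_CUBIC))"
```

```text
20.2667 [0.4133488  0.20249563 0.28253291] [ 0.84166333 -0.19659664 -0.93475969]
wrist 1056 [[0.4868, 0.1374, 0.1128], [0.489, 0.2388, 0.1233], [0.4977, 0.2768, 0.1255]]
wrist 1022 [[0.5587, 0.1322, 0.1124], [0.5603, 0.2096, 0.1202], [0.5699, 0.2765, 0.1245]]
top 47 [[0.4859, 0.1292, 0.1153], [0.4907, 0.1601, 0.1222], [0.4956, 0.1889, 0.1319]]
top 109 [[0.5562, 0.132, 0.1125], [0.561, 0.1992, 0.1231], [0.5671, 0.2727, 0.132]]
```

View pics/w8c.png

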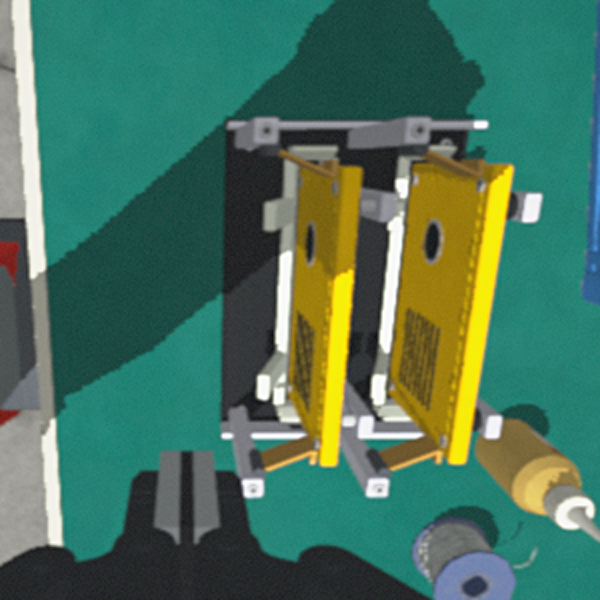

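Both clips are shut in front of the cover, at (335,170) and (315,455), just like the rear one. The two front faces are 72 mm apart and the robot is clear, so I'm handing in.

```bash
python3 -c "
from bench import r
print(r.sign_off())"
```

```text
the job is handed in; nothing more can be done
None
```

The job is handed in: the cover stands upright in the front slot, both clips look shut in front of it in the last picture, and the rear cover is where it was; no verdict came back.

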